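# Open the ultrasonic bath and tip in the evaporator caps

### The job

The ultrasonic bath has been drained but its lid is still wet underneath: tip the lid up on one edge by a good 20 degrees, hold it there for about a second so the drops run back into the tank, then lift it off and lay it flat, handle up, in the middle of the blue drip mat. Then carry the tray with the four screw caps over to the bath, tip it so that all four slide into the tank, and set the empty tray back down flat on the bench. Don't shift or knock over anything else.

Things in the scene. Friction and masses are not known exactly. Their poses are not given: they have to be found in the camera images.
- bath: Cream ultrasonic bath, fixed, 165 (its x) by 190 (its y) by 130 mm high, dark blue control panel on its -x face, roughly towards the robot; in the middle or, swapped with the mat, on the left. Origin: centre of its underside, z up. Steel tank mouth 130 (x) by 150 mm (y), centred in the top; the rim (top) is 130 mm and the basket floor inside 50 mm above the bench.
- lid: Loose steel lid on the bath, 0.26 to 0.4 kg, x and y as the bath's: plate 148 (x) by 170 mm (y), resting on the rim; an 8 mm deep skirt under it, 122 by 142 mm, sits in the mouth with 4 mm play. Origin: centre of the skirt's lower edge, 122 mm above the bench when on the bath. Plate underside at z = 8, top at 13 mm. Black bar handle over the centre, along y, 90 mm long.
- lid_grip (a point): Where to pinch the lid's handle from above, closing along the lid's x: 36 mm above the lid's origin (fingertips then 4 mm over the plate). The bar is 14 mm thick (x) and spans z = 28 to 48 mm over the lid's origin, on two posts 76 mm apart. Axes as the lid's.
- mat: Blue ribbed silicone drip mat, fixed, 200 by 200 mm, 4 mm thick. Origin: centre of its underside, z up. To the left of the bath or, swapped, in the middle.
- tray: Aluminium chute tray, loose, about 0.22 kg, right of the bath: floor 150 (its x) by 112 mm (its y), 4 mm thick; side and rear walls 26 mm high, 4 mm thick; open at the +x end, which points roughly to the left (+y) at the start. Origin: centre of its underside, z up. At the rear (-x) an upright dark blue plastic grip, 12 mm thick (x), 56 mm wide (y), up to 72 mm high.
- tray_grip (a point): Where to pinch the tray's grip from above, closing along the tray's x: 79 mm behind the tray's origin and 52 mm above its underside (fingertips then clear the rear wall by 7 mm). Axes as the tray's.
- tray_lip (a point): Middle of the tray's open end, on the floor's top edge: 75 mm ahead of the tray's origin, 4 mm above its underside. Axes as the tray's.
- cap1: orange plastic screw cap off the evaporator's glassware, a ribbed cylinder 30 mm across and 20 mm high, 18 g, standing upright on the tray at the rear right (tray x -35, y -26 mm, give or take 7). Origin: centre of its underside, z its own axis. It slides easily on the tray: not below about 13 degrees of tray tilt, for certain above 23 degrees.
- cap2: black plastic screw cap off the evaporator's glassware, a ribbed cylinder 30 mm across and 20 mm high, 18 g, standing upright on the tray at the rear left (tray x -35, y +26 mm, give or take 7). Origin: centre of its underside, z its own axis. It slides easily on the tray: not below about 13 degrees of tray tilt, for certain above 23 degrees.
- cap3: black plastic screw cap off the evaporator's glassware, a ribbed cylinder 30 mm across and 20 mm high, 18 g, standing upright on the tray further forward, right (tray x +10, y -26 mm, give or take 7). Origin: centre of its underside, z its own axis. It slides easily on the tray: not below about 13 degrees of tray tilt, for certain above 23 degrees.
- cap4: orange plastic screw cap off the evaporator's glassware, a ribbed cylinder 30 mm across and 20 mm high, 18 g, standing upright on the tray further forward, left (tray x +10, y +26 mm, give or take 7). Origin: centre of its underside, z its own axis. It slides easily on the tray: not below about 13 degrees of tray tilt, for certain above 23 degrees.
- beaker: Small glass beaker, 54 mm across, 70 mm high, between the robot and the bath and mat, loose bystander. Origin: centre of its underside.
- reagent: Amber reagent bottle, 62 mm across, 145 mm high, behind the bath, loose bystander. Origin: centre of its underside.
- clips: Clear jar with green cap, 60 mm across, 85 mm high, beyond the tray, loose bystander. Origin: centre of its underside.
- washbottle: White wash bottle with red top and spout, 66 mm across, 176 mm high, behind the bath, loose bystander. Origin: centre of its underside.
- flask: Round glass flask standing in a cork ring, 96 mm across, 138 mm high, beyond the mat, loose bystander. Origin: centre of its underside.
- brush: Cleaning brush, 170 mm long, about 42 mm wide and 20 mm high, lying between the robot and the tray, loose bystander. Origin: under its middle.
Mind the look-alikes: they are no part of the job. Leave any orange look-alike of the tray alone. Leave any purple look-alike of the cap2 alone.

How it is judged:
On the way, in this order (a step that is already met when the one before it is completed fails the run):
1. the lid is tipped up by more than 15 degrees, still low over the bath (angle between lid's own z axis and vertical above 0.26 rad and horizontal distance between lid and bath below 0.06 m and height (world z) of lid below 0.19 m), for 0.6 s.
2. the lid lies flat, handle up, on the mat and is let go (horizontal distance between lid and mat below 0.05 m and height (world z) of lid below 0.012 m and angle between lid's own z axis and vertical below 0.08 rad and contact force between lid and the fingers below 0.1 N), for 0.2 s.
3. all four caps are in the tank, the tray still tipped over it (horizontal distance between each of cap1, cap2, cap3, cap4 and bath below 0.095 m and height (world z) of cap1 between 0.04 and 0.115 m and height (world z) of cap2 between 0.04 and 0.115 m and height (world z) of cap3 between 0.04 and 0.115 m and height (world z) of cap4 between 0.04 and 0.115 m and angle between tray's own z axis and vertical above 0.15 rad and horizontal distance between tray_lip and bath below 0.13 m), for 0.1 s.
At the end, for the whole second after the job is handed in: All four caps lie inside the bath's tank, below its rim; the lid lies flat on the drip mat, handle up (within 50 mm of the mat's centre, tilt under 4.5 degrees); the empty tray stands flat on the bench (underside within 12 mm of it, tilt under 4.5 degrees); all at rest and released (horizontal distance between each of cap1, cap2, cap3, cap4 and bath below 0.095 m and height (world z) of cap1 between 0.04 and 0.115 m and height (world z) of cap2 between 0.04 and 0.115 m and height (world z) of cap3 between 0.04 and 0.115 m and height (world z) of cap4 between 0.04 and 0.115 m and horizontal distance between lid and mat below 0.05 m and height (world z) of each of lid, tray below 0.012 m and angle between each of lid, tray's own z axis and vertical below 0.08 rad and linear speed of each of lid, tray, cap1, cap2, cap3, cap4 below 0.02 m/s); the robot touches nothing.
It fails at once if a bystander is shifted by more than 30 mm or knocked over (distance of any of beaker, reagent, clips, washbottle, flask, brush from where it was at the start of the episode above 0.03 m or angle between any of beaker, reagent, clips, washbottle, flask, brush's own z axis and vertical above 0.6 rad).
It also fails if it takes over 69 s, if anything falls off the work surface, if the arm or the gripper's body presses on something with over 40 N, if the wrist force passes 120 N, or if a joint passes its speed limit or range.

### The arm

A 7-joint arm with a two-finger parallel gripper is mounted at the origin on the work surface. World frame = base frame: x ahead of the robot, y to its left, z up, the work surface at z = 0. Lengths are in m, angles in rad, forces in N, time in s.
With the tool pointing down it reaches from about 0.35 to 0.9 m from the base axis. Payload 19.9 kg.
Tool frame: the origin (TCP) lies on the centre line of the jaws, within the pads' length; the fingertips stand 22 mm ahead of it and the grasp point (between the pads) lies 3 mm ahead of it; z points along the fingers, y is the line along which they close (so a half turn about z gives the same grasp; the last joint's range is limited). The gripper opens to 94 mm and grips with 3 to 60 N. Pads are 16 mm wide; open, the fingers measure 119 mm over their backs; the gripper's body (75 mm by 177 mm) begins 78 mm behind the grasp point.
Start: joints at [1.151, 0.417, -0.01, 1.614, 0.005, 1.111, -0.053], TCP at [0.231, -0.581, 0.227] pointing down, gripper open.
Joint ranges: [-2.81, 2.81], [-0.39, 2.02], [-1.27, 1.25], [0.06, 2.57], [-1.19, 4.33], [0.19, 2], [-2.82, 2.82]. Speed limits (rad/s): [1.89, 1.89, 2.39, 2.39, 3.01, 3.01, 3.01].

### API

Orientations are given as a rotation vector (axis times angle).
In Python, from cell import monitor, optics, finish_job gives the robot as it stands.
- The arm moves only by the tool step_arm, never from a script. Its argument "increments" is one flat list of numbers, 5 for each row, row after row: the opening, from 0 (shut) to 1 (fully open), then the shift along the tool's x, y, z each as a share of 0.75 m, from -1 to 1, then the turn about the tool's z as a share of 60 degrees, from -1 to 1. A call has 1 to 12 rows; each row is the pose to reach, as a shift and turn from the pose commanded when the call began, along the tool's axes at that moment; what a row does not reach only later rows make up. A row lasts 1/10 s, in which the tool goes at most 50 mm and 8.59 degrees, less where a joint would pass 70% of its speed; a pose out of reach is approached as far as the arm can. A call with a number of a shift or a turn outside -1 to 1 is refused whole. A call with a gripper value outside its range is refused whole. The fingers move at their own pace and stop on an object; "newtons" is the grip in N (left out, the last holds). Time passes only in rows, so rows that repeat a pose let the fingers close. It gives the time, the measured TCP pose, the force, the opening and the grip force at its end, in the units of the state.
- monitor.observe(): the state, without advancing time (a new reading comes with each control period).
- optics.capture(name): name is "scene" or "top"; returns a dict with "pixels" (400x640x3 uint8, red, green, blue), "fx", "fy", "cx", "cy" (pixels), "k1" (the pictures are not rectified: a ray, as slopes to the right and down, at radius r is drawn at 1 + k1 r^2 times it, then the intrinsics apply), "rvec" (rotation vector, rad) and "tvec" (3), from world to camera coordinates, as OpenCV has them. Camera axes: x right, y down, z forward; pixel columns grow to the right and rows downward; lengths in m; the calibration is good to about 2 mm. A picture is of the moment at which its call begins. There is no depth.
- finish_job(): hands the job in; it is judged then, once.
Trained networks look in a picture, given as the dict that the camera call returned (one of the last four; its "shot" number tells which), for a name from the list of things; names that differ only in an ending like _2 or _b are one class to them, and where a whole thing is asked for, a point or a joint stands for the part that bears it (a point fixed in the world has none). Each returns a list of dicts, best first, with "confidence" (0 to 1); they miss things now and then, are a little off and sometimes report something else, mostly with a low value. They report only what shows in the picture. A call takes as long as a camera call. They do not tell look-alikes from the thing itself.
- optics.recognise(picture, name): "extent" ([left, top, right, bottom] in pixels, round what is visible of it).
- optics.pinpoint(picture, name): "point" ([column, row] in pixels: a listed point, or the origin of a listed thing).
The state is a dict: "time_s": time; "q": joint angles; "joint_velocities": joint speeds; "tau": joint torques, N m; "position": TCP position; "eef_rot": TCP orientation; "ft_force": force on the tool from outside, world axes, zero at the start; "ft_torque": the same for the moment, N m; "width": opening from 0.0 (shut) to 1.0 (fully open); "gripper_force": force on a finger pad.
Only numpy, scipy, OpenCV 4.12 (cv2) and the standard library are available. Lean on these libraries where they do the work, as an engineer would, in place of code of your own. Each camera call takes 0.05 s, during which the arm holds its last target. There are 200 camera calls.

## Working session

There is one attempt and no reset: what is moved stays moved. The work goes in short steps, Python scripts to look and compute and a tool call to move; the robot and the scene stay as the last step left them, time stands still between calls to the robot, and variables do not carry over. Pictures are saved under pics/ and viewed, at most 10 in all, crops included, and the job is handed in when it is done.

Besides the shell and the picture viewer there is one more tool, called after "Emit:" as name(argument=value, ...), one argument or row to a line, values as JSON. step_arm: Moves the arm, as the interface text tells. Its arguments: {"type":"object","properties":{"increments":{"type":"array","items":{"type":"number","minimum":-1,"maximum":1}},"newtons":{"type":"number"}},"required":["increments"]}

```bash
mkdir -p pics
cat > h.py <<'E'
import numpy as np, cv2
from cell import monitor, optics, finish_job
def cam(c):
    R=cv2.Rodrigues(np.array(c["rvec"],float))[0]; return R,np.array(c["tvec"],float)
def ray(c,p):
    x=(p[0]-c["cx"])/c["fx"]; y=(p[1]-c["cy"])/c["fy"]
    u=cv2.undistortPoints(np.array([[[x,y]]],float),np.eye(3),np.array([c["k1"],0,0,0.]))[0,0]
    R,t=cam(c); d=R.T@np.array([u[0],u[1],1]); return -R.T@t,d
def at_z(c,p,z):
    o,d=ray(c,p); return (o+d*(z-o[2])/d[2]).round(4)
def proj(c,P):
    K=np.array([[c["fx"],0,c["cx"]],[0,c["fy"],c["cy"]],[0,0,1.]])
    return cv2.projectPoints(np.array(P,float).reshape(-1,3),np.array(c["rvec"],float),np.array(c["tvec"],float),K,np.array([c["k1"],0,0,0.]))[0][:,0]
def save(c,n): cv2.imwrite(f"pics/{n}.png",np.ascontiguousarray(c["pixels"][:,:,::-1]))
E
python3 - <<'E'
from h import *
Z=dict(bath=0,lid=.122,lid_grip=.158,mat=0,tray=0,tray_grip=.052,tray_lip=.004,cap1=.004,cap2=.004,beaker=0,reagent=0,clips=0,washbottle=0,flask=0,brush=0)
for n in("top","scene"):
    c=optics.capture(n); save(c,n+"0"); R,t=cam(c); print(n,"cam at",(-R.T@t).round(3),"fx",c["fx"])
    for k,z in Z.items():
        print(k,[(round(d["confidence"],2),np.round(d["point"]).tolist(),at_z(c,d["point"],z)[:2].tolist()) for d in optics.pinpoint(c,k)[:4]])
s=monitor.observe();print(s["position"],s["eef_rot"],s["time_s"])
E
```

```text
top cam at [ 0.313 -0.035  1.046] fx 385.9689976703439
bath []
lid [(0.74, [306.0, 208.0], [0.5267, 0.006])]
lid_grip [(0.94, [303.0, 202.0], [0.5346, 0.011])]
mat [(0.95, [203.0, 212.0], [0.5407, 0.2972])]
tray [(0.87, [413.0, 208.0], [0.5606, -0.2865]), (0.59, [439.0, 318.0], [0.2672, -0.3416])]
tray_grip [(0.74, [400.0, 153.0], [0.7006, -0.2455]), (0.61, [449.0, 208.0], [0.5474, -0.3685]), (0.58, [452.0, 287.0], [0.3444, -0.3618])]
tray_lip [(0.75, [385.0, 206.0], [0.564, -0.2077])]
cap1 [(0.65, [426.0, 205.0], [0.5687, -0.3214]), (0.53, [410.0, 199.0], [0.5839, -0.2794]), (0.51, [410.0, 218.0], [0.5298, -0.2752]), (0.49, [417.0, 252.0], [0.4386, -0.2909])]
cap2 [(0.65, [426.0, 205.0], [0.5687, -0.3214]), (0.53, [410.0, 199.0], [0.5839, -0.2794]), (0.51, [410.0, 218.0], [0.5298, -0.2752]), (0.49, [417.0, 252.0], [0.4386, -0.2909])]
beaker [(0.82, [256.0, 273.0], [0.3752, 0.1405])]
reagent [(0.75, [354.0, 140.0], [0.7593, -0.1237])]
clips [(0.88, [400.0, 156.0], [0.7141, -0.2568]), (0.22, [408.0, 216.0], [0.5365, -0.2717])]
washbottle [(0.78, [278.0, 131.0], [0.7858, 0.0992])]
flas
[... 716 characters left out ...]
0.61, [242.0, 278.0], [0.5778, -0.2839]), (0.6, [239.0, 263.0], [0.5302, -0.2743]), (0.51, [211.0, 240.0], [0.4255, -0.3069]), (0.43, [224.0, 282.0], [0.5702, -0.3258])]
cap2 [(0.61, [242.0, 278.0], [0.5778, -0.2839]), (0.6, [239.0, 263.0], [0.5302, -0.2743]), (0.51, [211.0, 240.0], [0.4255, -0.3069]), (0.43, [224.0, 282.0], [0.5702, -0.3258])]
beaker []
reagent [(0.88, [345.0, 313.0], [0.773, -0.13])]
clips [(0.82, [280.0, 321.0], [0.7241, -0.2591])]
washbottle [(0.63, [432.0, 271.0], [0.7696, 0.1056])]
flask [(0.57, [472.0, 241.0], [0.7395, 0.2604])]
brush [(0.58, [262.0, 205.0], [0.3541, -0.1398])]
[ 0.23054092 -0.58088008  0.22741142] [-3.08558782e+00 -5.89978315e-01  1.35883288e-04] 1.6
```

View pics/top0.png

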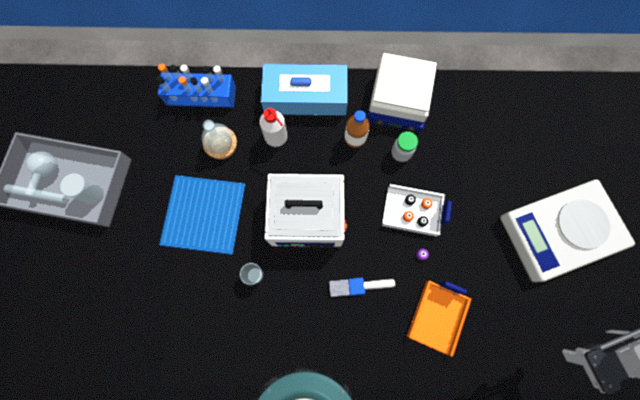

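View pics/scene0.png

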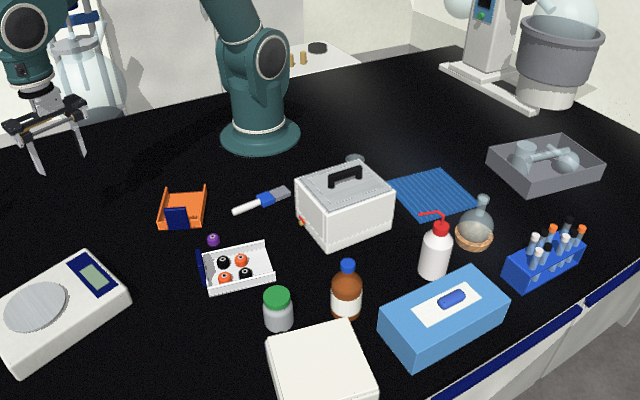

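Run:
```python
from h import *
T=optics.capture("top"); S=optics.capture("scene")
def tri(k,zref,near):
    rs=[]
    for c in(T,S):
        b=[d for d in optics.pinpoint(c,k) if np.hypot(*(at_z(c,d["point"],zref)[:2]-near))<.05]
        if b: rs.append(ray(c,b[0]["point"]))
    if len(rs)<2: print(k,"missed",len(rs));return
    A=np.vstack([np.eye(3)-np.outer(d,d)/(d@d) for o,d in rs]); b=np.hstack([(np.eye(3)-np.outer(d,d)/(d@d))@o for o,d in rs])
    x,r,*_=np.linalg.lstsq(A,b,rcond=None); print(k,x.round(4),"res",np.sqrt(r).round(4))
tri("lid",.122,[.53,.01]);tri("lid_grip",.158,[.53,.01]);tri("mat",0,[.54,.297]);tri("tray",0,[.56,-.287]);tri("tray_grip",.052,[.545,-.367]);tri("tray_lip",.004,[.564,-.208])
im=T["pixels"]; hsv=cv2.cvtColor(im,cv2.COLOR_RGB2HSV)
def rect(mask,z,box):
    m=np.zeros_like(mask);x0,y0,x1,y1=box;m[y0:y1,x0:x1]=mask[y0:y1,x0:x1]
    n,l,st,_=cv2.connectedComponentsWithStats(m);i=1+np.argmax(st[1:,4]);ys,xs=np.where(l==i)
    P=np.array([at_z(T,(x,y),z)[:2] for x,y in zip(xs,ys)],np.float32)*1000
    (c,wh,a)=cv2.minAreaRect(P); print("rect c",np.round(c,1),"wh",np.round(wh,1),"a",round(a,2),"n",len(P),"mean",P.mean(0).round(1))
V=hsv[:,:,2]
print("bar");rect((V<70).astype(np.uint8),.170,(280,192,330,216))
print("mat");rect(((hsv[:,:,0]>95)&(hsv[:,:,0]<120)&(hsv[:,:,1]>120)&(V>90)).astype(np.uint8),.004,(150,165,255,262))
print("bath");rect((V>120).astype(np.uint8),.13,(255,165,350,255))
print("tray");rect((V>90).astype(np.uint8),.026,(375,175,447,245))
print("traygrip");rect(((hsv[:,:,0]>105)&(hsv[:,:,1]>150)&(V>50)).astype(np.uint8),.072,(438,195,460,228))
cv2.imwrite("pics/crop1.png",cv2.resize(np.ascontiguousarray(im[165:265,255:465,::-1]),None,fx=3.8,fy=3.8,interpolation=cv2.INTER_CUBIC))
```

```text
lid [0.5276 0.0148 0.1208] res [0.0036]
lid_grip [0.5317 0.0055 0.1706] res [0.0053]
mat [0.5395 0.2924 0.0103] res [0.0017]
tray [ 0.5495 -0.2871 -0.0075] res [0.0001]
tray_grip [ 0.5411 -0.3618  0.0501] res [0.0006]
tray_lip [ 0.5662 -0.2147  0.0086] res [0.0016]
bar
rect c [524.9   9.4] wh [82.1 16.8] a 90.0 n 202 mean [527.    8.6]
mat
rect c [535.9 295. ] wh [203.9 203.4] a 83.72 n 5320 mean [533.3 295.1]
bath
rect c [525.    6.5] wh [179.9 196.8] a 0.8 n 5188 mean [524.8   7.3]
tray
rect c [ 550.7 -281.1] wh [158.1 122. ] a 79.64 n 2452 mean [ 550.  -280.6]
traygrip
rect c [ 533.  -355.6] wh [21.  66.6] a 79.59 n 175 mean [ 532.8 -355.8]
```

View pics/crop1.png

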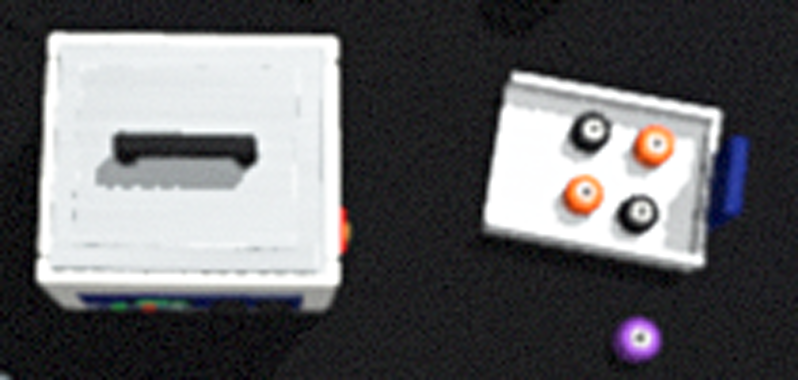

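Run:
```python
from h import *
from scipy.optimize import least_squares
T=optics.capture("top")
def fit(name,model,px,g):
    px=np.array(px)/3.8+[255,165]
    def W(p): c,s=np.cos(p[2]),np.sin(p[2]);return np.array([[p[0]+c*x-s*y,p[1]+s*x+c*y,z] for x,y,z in model])
    r=least_squares(lambda p:(proj(T,W(p))-px).ravel(),g);print(name,r.x[:2].round(4),np.degrees(r.x[2]).round(2),"px res",r.fun.round(1).tolist());return r.x,W
fit("bath",[(.0825,.095,.13),(.0825,-.095,.13),(-.0825,-.095,.13),(-.0825,.095,.13)],[(47,32),(340,36),(343,275),(37,278)],[.525,.007,0])
fit("bar",[(.007,.045,.17),(.007,-.045,.17)],[(114,133),(257,135)],[.53,.007,0])
p,W=fit("tray",[(.075,.056,.026),(-.075,.056,.026),(-.075,-.056,.026),(.075,-.056,.026)],[(485,233),(700,270),(722,108),(513,72)],[.55,-.285,1.4])
for z in (.004,.026): print(z)
im=np.ascontiguousarray(T["pixels"][:,:,::-1])
```

```text
bath [0.5326 0.0064] 0.67 px res [0.4, -0.6, -0.5, -1.5, -0.4, 1.4, 0.5, 0.5]
bar [0.5276 0.0088] -0.04 px res [-0.4, -0.0, 0.4, 0.0]
tray [ 0.5489 -0.2834] 80.05 px res [1.0, -1.7, 0.2, -1.1, -0.9, 1.6, -0.4, 1.3]
0.004
0.026
```

Silver tray (top px 413,208) with two orange and two black caps is the one meant: it lies right of the bath and is aluminium, while the orange tray (439,318) is the look-alike. The purple cap (422,254) stands on the bench and is also a look-alike. The crop confirms this. The bath and lid are at (0.528, 0.008) with yaw ≈0, the mat at (0.537, 0.295), and the tray at (0.549, -0.284) with yaw 80°.

The tool can't tilt, so I'll let things pivot in the pads. That means pinching the lid's handle off-centre, and pinching the tray's grip along the tray's y.

Emit:
step_arm(
  increments=[1,0.672,-0.618,-0.03,-1,1,0.672,-0.618,-0.03,-1,1,0.672,-0.618,-0.03,-1,1,0.672,-0.618,-0.03,-1,1,0.672,-0.618,-0.03,-1,1,0.672,-0.618,-0.03,-1,1,0.672,-0.618,-0.03,-1,1,0.672,-0.618,-0.03,-1,1,0.672,-0.618,-0.03,-1,1,0.672,-0.618,-0.03,-1,1,0.672,-0.618,-0.03,-1,1,0.672,-0.618,-0.03,-1],
  newtons=6,
)

```text
time_s: 3.55
position: [0.4916, -0.0389, 0.2476]
eef_rot: [2.377, 2.053, 0.0]
ft_force: [1.5, -0.4, -0.2]
width: 1.001
gripper_force: 0.0
```

```bash
cat >> h.py <<'E'
def go(x,y,z,head):
    s=monitor.observe(); R=cv2.Rodrigues(np.array(s["eef_rot"],float))[0]
    d=R.T@(np.array([x,y,z])-s["position"]); h=np.degrees(np.arctan2(R[1,0],R[0,0]))
    print("at",np.round(s["position"],4),"head",round(h,2),"tilt",np.round(R[2,2],4),"-> shares",(d/.75).round(4),"turn",round(-((head-h+180)%360-180)/60,3),"F",np.round(s["ft_force"],1),"w",round(s["width"],3),"g",round(s["gripper_force"],1),"t",round(s["time_s"],2))
E
python3 -c "
from h import *
go(.528,.036,.25,90)"
```

```text
at [ 0.4916 -0.0389  0.2476] head 81.63 tilt -1.0 -> shares [ 0.1059  0.0334 -0.0032] turn -0.14 F [ 1.5 -0.4 -0.2] w 1.001 g 0.0 t 3.55
```

Emit:
step_arm(
  increments=[0.5,0.106,0.033,-0.003,-0.14,0.5,0.106,0.033,-0.003,-0.14,0.5,0.106,0.033,-0.003,-0.14,0.5,0.106,0.033,-0.003,-0.14,0.5,0.106,0.033,-0.003,-0.14],
)

```text
time_s: 4.05
position: [0.5268, 0.0332, 0.2493]
eef_rot: [2.222, 2.221, -0.001]
ft_force: [-0.4, -0.5, -0.7]
width: 0.612
gripper_force: 0.0
```

```bash
python3 -c "
from h import *
go(.528,.036,.165,90)
c=optics.capture('top'); save(c,'top1')
c=optics.capture('scene'); save(c,'sc1')
im=cv2.imread('pics/sc1.png')[100:270,270:430]; cv2.imwrite('pics/sc1c.png',cv2.resize(im,None,fx=3.5,fy=3.5,interpolation=cv2.INTER_CUBIC))
"
```

```text
at [0.5268 0.0332 0.2493] head 89.96 tilt -1.0 -> shares [0.0038 0.0016 0.1124] turn -0.001 F [-0.4 -0.5 -0.7] w 0.612 g 0.0 t 4.05
```

View pics/sc1c.png

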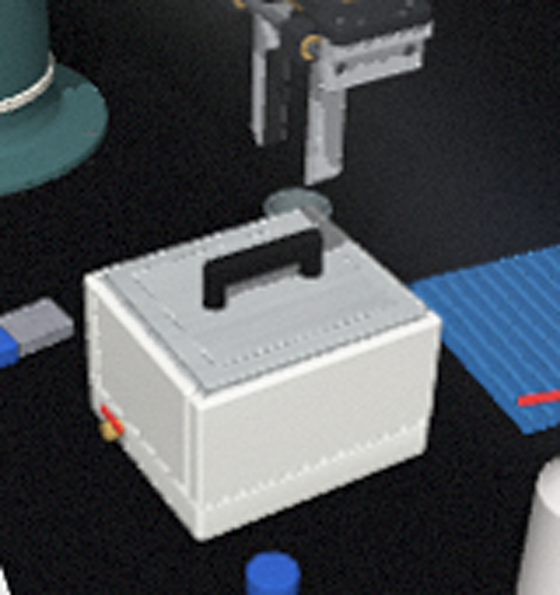

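The jaws hang above the +y end of the bar (crop ~(300,100) against the bar end at ~(310,235)), with the lid seated. Next: descend and close gently.

Emit:
step_arm(
  increments=[0.5,0.002,0.001,0.06,0,0.5,0.002,0.001,0.112,0,0.5,0.002,0.001,0.112,0,0.5,0.002,0.001,0.112,0,0,0.002,0.001,0.112,0,0,0.002,0.001,0.112,0,0,0.002,0.001,0.112,0,0,0.002,0.001,0.112,0,0,0.002,0.001,0.112,0,0,0.002,0.001,0.112,0],
  newtons=6,
)

```text
time_s: 5.15
position: [0.5285, 0.0358, 0.1661]
eef_rot: [2.22, 2.221, 0.002]
ft_force: [2.1, -0.7, 7.3]
width: 0.146
gripper_force: 6.0
```

Emit:
step_arm(
  increments=[0,-0.002,0,-0.008,0,0,-0.005,0,-0.0155,0,0,-0.008,0,-0.023,0,0,-0.012,0,-0.03,0,0,-0.016,0,-0.037,0,0,-0.0205,0,-0.0444,0,0,-0.025,0,-0.051,0,0,-0.03,0,-0.0576,0,0,-0.03,0,-0.0576,0,0,-0.03,0,-0.0576,0],
)

```text
time_s: 6.15
position: [0.5278, 0.0132, 0.2086]
eef_rot: [-2.221, -2.222, -0.0]
ft_force: [0.3, -0.8, -3.5]
width: 0.148
gripper_force: 6.0
```

```bash
python3 -c "
from h import *
go(.528,.036,.165,90)
c=optics.capture('scene'); save(c,'sc2')
im=cv2.imread('pics/sc2.png')[100:270,270:430]; cv2.imwrite('pics/sc2c.png',cv2.resize(im,None,fx=3.5,fy=3.5,interpolation=cv2.INTER_CUBIC))
"
```

```text
at [0.5278 0.0132 0.2086] head 90.03 tilt -1.0 -> shares [0.0304 0.0002 0.0581] turn 0.001 F [ 0.3 -0.8 -3.5] w 0.148 g 6.0 t 6.15
```

View pics/sc2c.png

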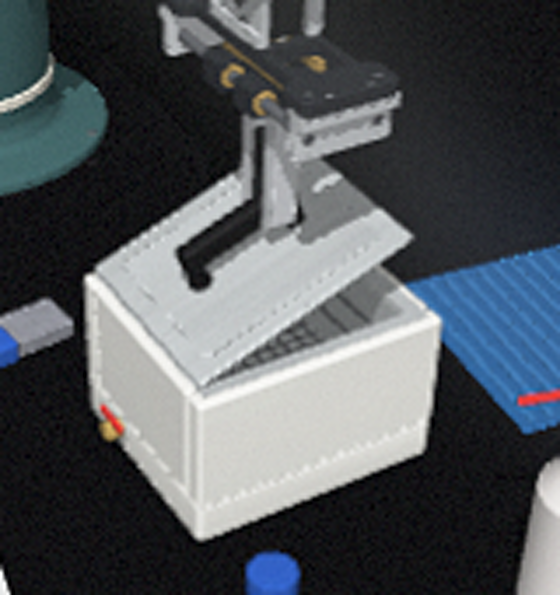

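The lid is tipped about 24°, with its far (-y) edge on the rim (crop ~(205,385)) and the tank visible at (320,340). Next: hold.

Emit:
step_arm(
  increments=[0,0,0,0,0,0,0,0,0,0,0,0,0,0,0,0,0,0,0,0,0,0,0,0,0,0,0,0,0,0,0,0,0,0,0,0,0,0,0,0,0,0,0,0,0,0,0,0,0,0,0,0,0,0,0,0,0,0,0,0],
)

```text
time_s: 7.4
position: [0.5279, 0.0133, 0.2086]
eef_rot: [-2.22, -2.222, 0.0]
ft_force: [0.8, -0.7, -3.7]
width: 0.15
gripper_force: 6.0
```

Emit:
step_arm(
  increments=[0,0.005,0,0.007,0,0,0.01,0,0.014,0,0,0.014,0,0.021,0,0,0.018,0,0.028,0,0,0.022,0,0.035,0,0,0.025,0,0.042,0,0,0.028,0,0.05,0,0,0.03,0,0.0576,0,0,0.03,0,0.0576,0,0.5,0.03,0,0.0576,0,0.5,0.03,0,0.0576,0,0.5,0.03,0,0.0576,0],
)

```text
time_s: 8.6
position: [0.528, 0.0357, 0.1656]
eef_rot: [2.221, 2.222, 0.0]
ft_force: [0.8, -1.1, 0.5]
width: 0.369
gripper_force: 0.0
```

```bash
python3 -c "
from h import *
go(.528,.008,.162,90)
c=optics.capture('scene'); print([(d['confidence'],at_z(c,d['point'],.122)) for d in optics.pinpoint(c,'lid')]);print([at_z(c,d['point'],.158) for d in optics.pinpoint(c,'lid_grip')])
im=c['pixels'][100:270,270:430,::-1]; cv2.imwrite('pics/sc3c.png',cv2.resize(np.ascontiguousarray(im),None,fx=3.5,fy=3.5,interpolation=cv2.INTER_CUBIC))
"
```

```text
at [0.528  0.0357 0.1656] head 90.04 tilt -1.0 -> shares [-0.037  -0.      0.0048] turn 0.001 F [ 0.8 -1.1  0.5] w 0.369 g 0.0 t 8.6
[(0.73, array([0.5331, 0.0076, 0.122 ]))]
[array([0.5233, 0.0165, 0.158 ]), array([ 0.8347, -0.3014,  0.158 ])]
```

View pics/sc3c.png

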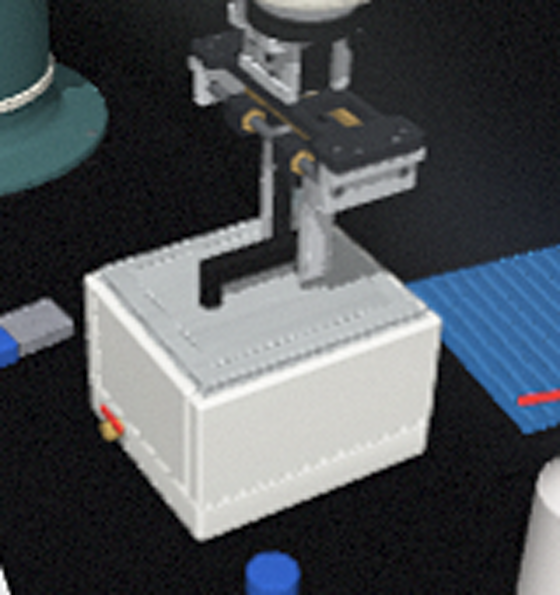

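The lid is seated again and the jaws are open. Next: move to the bar's centre, grip hard, lift.

Emit:
step_arm(
  increments=[0.4,-0.037,0,0.003,0,0.4,-0.037,0,0.003,0,0,-0.037,0,0.003,0,0,-0.037,0,0.003,0,0,-0.037,0,0.003,0,0,-0.037,0,0.003,0,0,-0.037,0,0.003,0,0,-0.037,0,-0.03,0,0,-0.037,0,-0.06,0,0,-0.037,0,-0.09,0,0,-0.037,0,-0.09,0],
  newtons=50,
)

```text
time_s: 9.85
position: [0.5289, 0.0082, 0.235]
eef_rot: [2.219, 2.221, 0.003]
ft_force: [0.8, 0.3, -4.1]
width: 0.145
gripper_force: 50.0
```

```bash
python3 -c "
from h import *
go(.537,.295,.2,90)"
```

```text
at [0.5289 0.0082 0.235 ] head 90.05 tilt -1.0 -> shares [0.3824 0.011  0.0466] turn 0.001 F [ 0.8  0.3 -4.1] w 0.145 g 50.0 t 9.85
```

Emit:
step_arm(
  increments=[0,0.06,0.002,0,0,0,0.12,0.004,0,0,0,0.18,0.006,0,0,0,0.24,0.008,0,0,0,0.3,0.009,0,0,0,0.35,0.011,0,0,0,0.382,0.011,0,0,0,0.382,0.011,0.05,0,0,0.382,0.011,0.1,0,0,0.382,0.011,0.15,0,0,0.382,0.011,0.19,0,0,0.382,0.011,0.2,0],
)

```text
time_s: 11.05
position: [0.5337, 0.2934, 0.0785]
eef_rot: [-2.218, -2.221, 0.009]
ft_force: [0.6, 0.4, -4.0]
width: 0.143
gripper_force: 50.0
```

```bash
python3 -c "
from h import *
go(.537,.295,.047,90)
c=optics.capture('scene'); save(c,'sc4')
"
```

```text
at [0.5337 0.2934 0.0785] head 90.08 tilt -1.0 -> shares [0.0023 0.0047 0.0419] turn 0.001 F [ 0.6  0.4 -4. ] w 0.143 g 50.0 t 11.05
```

View pics/sc4.png

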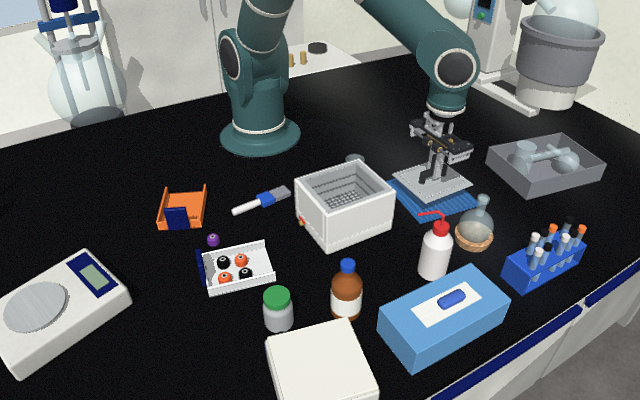

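The lid hangs level over the mat (scene ~(432,183)). Next: lower the last 32 mm.

Emit:
step_arm(
  increments=[0,0.002,0.004,0.02,0,0,0.002,0.004,0.034,0,0,0.002,0.004,0.038,0,0,0.002,0.004,0.042,0,0,0.002,0.004,0.042,0],
)

```text
time_s: 11.6
position: [0.539, 0.2961, 0.0516]
eef_rot: [2.221, 2.222, 0.0]
ft_force: [0.7, -0.1, -3.6]
width: 0.145
gripper_force: 50.0
```

Still carrying, about 6 mm to go.

Emit:
step_arm(
  increments=[0,0,0,0.004,0,0,0,0,0.007,0,0,0,0,0.009,0,0,0,0,0.009,0],
  newtons=50,
)

```text
time_s: 12.0
position: [0.539, 0.296, 0.0452]
eef_rot: [2.22, 2.222, -0.0]
ft_force: [-3.8, -3.5, 6.6]
width: 0.143
gripper_force: 50.0
```

Emit:
step_arm(
  increments=[0.45,0,0,-0.001,0,0.45,0,0,-0.001,0,0.45,0,0,-0.001,0,0.45,0,0,-0.001,0,0.45,0,0,-0.001,0,0.45,0,0,-0.06,0,0.45,0,0,-0.12,0,0.45,0,0,-0.18,0,0.8,0,0,-0.24,0,1,-0.06,0,-0.27,0.02,1,-0.12,0,-0.27,0.06,1,-0.18,0,-0.27,0.1],
  newtons=60,
)

```text
time_s: 13.2
position: [0.539, 0.1596, 0.2479]
eef_rot: [2.334, 2.101, 0.002]
ft_force: [1.2, -0.4, -0.7]
width: 0.755
gripper_force: 0.0
```

```bash
python3 -c "
from h import *
c=optics.capture('scene'); print([at_z(c,d['point'],.004) for d in optics.pinpoint(c,'lid')])
print([(d['confidence'],at_z(c,d['point'],.004)) for d in optics.pinpoint(c,'tray_lip')]);print([at_z(c,d['point'],.052) for d in optics.pinpoint(c,'tray_grip')])
go(.537,-.362,.2,80)"
```

```text
[array([0.7689, 0.1032, 0.004 ]), array([0.5327, 0.3018, 0.004 ])]
[(0.64, array([ 0.5564, -0.2118,  0.004 ])), (0.62, array([ 0.2063, -0.3099,  0.004 ])), (0.45, array([ 0.4876, -0.36  ,  0.004 ]))]
[array([ 0.3498, -0.3648,  0.052 ]), array([ 0.5355, -0.3666,  0.052 ])]
at [0.5392 0.1601 0.2474] head 83.94 tilt -1.0 -> shares [-0.6926  0.0705  0.0633] turn 0.066 F [-0.7  1.1  0.5] w 0.924 g 0.0 t 13.4
```

Emit:
step_arm(
  increments=[1,-0.693,0.07,0.01,0.066,1,-0.693,0.07,0.01,0.066,1,-0.693,0.07,0.01,0.066,1,-0.693,0.07,0.01,0.066,1,-0.693,0.07,0.01,0.066,1,-0.693,0.07,0.01,0.066,1,-0.693,0.07,0.01,0.066,1,-0.693,0.07,0.01,0.066,1,-0.693,0.07,0.03,0.066,1,-0.693,0.07,0.06,0.066,1,-0.693,0.07,0.07,0.066,1,-0.693,0.07,0.07,0.066],
)

```text
time_s: 14.6
position: [0.536, -0.3638, 0.191]
eef_rot: [-2.405, -2.015, 0.003]
ft_force: [-0.7, 0.5, -0.1]
width: 1.004
gripper_force: 0.0
```

```bash
python3 -c "
from h import *
go(.536,-.363,.056,80)
c=optics.capture('top'); save(c,'t5')
h=cv2.cvtColor(c['pixels'],cv2.COLOR_RGB2HSV)
im=np.ascontiguousarray(c['pixels'][150:270,350:510,::-1])
# model overlay
p=(.549,-.284,np.radians(80)); C,S=np.cos(p[2]),np.sin(p[2])
L=lambda q:[[p[0]+C*x-S*y,p[1]+S*x+C*y,z] for x,y,z in q]
im=cv2.resize(im,None,fx=5,fy=5,interpolation=cv2.INTER_CUBIC)
for q in ([(.075,.056,.026),(-.075,.056,.026),(-.075,-.056,.026),(.075,-.056,.026)],[(-.085,-.028,.072),(-.073,-.028,.072),(-.073,.028,.072),(-.085,.028,.072)]):
  cv2.polylines(im,[((proj(c,L(q))-[350,150])*5+2.5).astype(int)],True,(0,255,0),1)
cv2.imwrite('pics/t5c.png',im)"
```

```text
at [ 0.536  -0.3638  0.191 ] head 79.93 tilt -1.0 -> shares [0.0009 0.0005 0.18  ] turn -0.001 F [-0.7  0.5 -0.1] w 1.004 g 0.0 t 14.6
```

View pics/t5c.png

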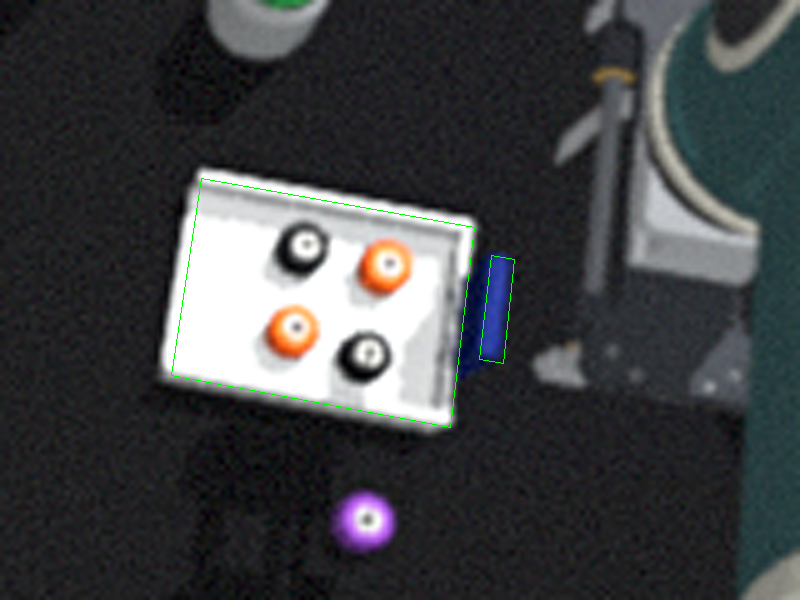

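The overlay fits the tray and its blue grip (~(497,310)) to within about 2 mm, and the jaws are right above the grip. Next: descend and pinch across the tray's y.

Emit:
step_arm(
  increments=[1,0.002,0,0.06,0,1,0.002,0,0.12,0,1,0.002,0,0.16,0,1,0.002,0,0.181,0,1,0.002,0,0.181,0,0.3,0.002,0,0.181,0,0.3,0.002,0,0.181,0,0.3,0.002,0,0.181,0,0.3,0.002,0,0.181,0,0.3,0.002,0,0.181,0,0.3,0.002,0,0.181,0],
  newtons=60,
)

```text
time_s: 15.75
position: [0.5377, -0.36, 0.0593]
eef_rot: [2.405, 2.021, 0.0]
ft_force: [-1.3, -0.2, 4.9]
width: 0.59
gripper_force: 60.0
```

Emit:
step_arm(
  increments=[0.3,0,0,-0.01,0,0.3,0,0,-0.02,0,0.3,0,0,-0.03,0,0.3,0,0,-0.04,0,0.3,0,0,-0.04,0],
)

```text
time_s: 16.25
position: [0.5381, -0.3602, 0.0903]
eef_rot: [2.404, 2.02, 0.001]
ft_force: [0.3, -0.1, -2.5]
width: 0.59
gripper_force: 60.0
```

```bash
cat > lip.py <<'E'
from h import *
# pitch of tray from scene camera: lip lies in the vertical plane of tool x through the TCP
s=monitor.observe(); R=cv2.Rodrigues(np.array(s["eef_rot"]))[0]; p=np.array(s["position"])-[0,0,.003]
u=R[:,0]; n=R[:,1]
for cn in("scene","top"):
    c=optics.capture(cn)
    for k in("tray_lip","tray","cap1"):
        for d in optics.pinpoint(c,k)[:5]:
            o,r=ray(c,d["point"]); X=o+r*((p-o)@n)/(r@n) if k!="cap1" else np.r_[at_z(c,d["point"],p[2])]
            print(cn,k,round(d["confidence"],2),np.round(d["point"]),"fwd %.3f up %.3f"%((X-p)@u,X[2]-p[2]), "side %.3f"%((X-p)@n) if k=="cap1" else "")
    if cn=="scene": save(c,"lipscene")
E
python3 lip.py; python3 -c "
from h import *
go(.53,-.2,.26,90)
im=cv2.imread('pics/lipscene.png')[200:320,150:310]; cv2.imwrite('pics/l1.png',cv2.resize(im,None,fx=4,fy=4,interpolation=cv2.INTER_CUBIC))"
```

```text
scene tray_lip 0.59 [268. 255.] fwd 0.151 up -0.058 
scene tray_lip 0.48 [346. 311.] fwd 0.354 up -0.349 
scene tray 0.82 [182. 212.] fwd -0.013 up 0.113 
scene tray 0.75 [234. 262.] fwd 0.072 up -0.056 
scene cap1 0.67 [224. 273.] fwd 0.044 up 0.000 side 0.081
scene cap1 0.5 [222. 257.] fwd 0.047 up 0.000 side 0.032
scene cap1 0.46 [238. 255.] fwd 0.080 up 0.000 side 0.037
scene cap1 0.46 [210. 242.] fwd 0.028 up 0.000 side -0.023
scene cap1 0.44 [246. 267.] fwd 0.089 up 0.000 side 0.078
top tray_lip 0.84 [386. 202.] fwd 0.158 up -0.044 
top tray_lip 0.8 [430. 343.] fwd 1.695 up 6.017 
top tray_lip 0.46 [256. 276.] fwd 2.557 up -12.097 
top tray 0.82 [437. 316.] fwd -6.906 up -23.791 
top tray 0.63 [415. 210.] fwd 0.072 up -0.072 
top tray 0.55 [428. 201.] fwd 0.066 up 0.037 
top cap1 0.58 [420. 254.] fwd 0.061 up 0.000 side -0.128
top cap1 0.56 [414. 195.] fwd 0.095 up 0.000 side 0.020
top cap1 0.52 [408. 215.] fwd 0.102 up 0.000 side -0.035
top cap1 0.45 [428. 204.] fwd 0.056 up 0.000 side 0.004
top cap1 0.4 [425. 221.] fwd 0.059 up 0.000 side -0.044
at [ 0.5374 -0.3597  0.0886] head 80.09 tilt -1.0 -> shares [ 0.2082 -0.0466 -0.2285] turn -0.165 F [-0.5 -0.5 -1.9] w 0.593 g 60.0 t 16.65
```

View pics/l1.png

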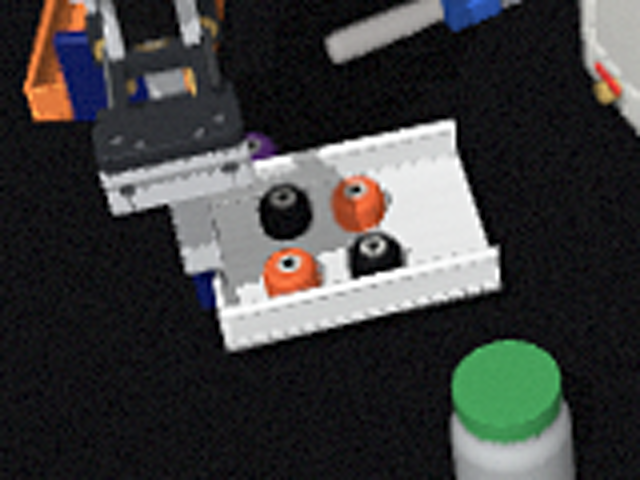

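The tray is level, with a droop of about 2°, and all four caps are standing on it. Next: lift and square it up gently so the caps don't slide.

Emit:
step_arm(
  increments=[0.3,0,0,-0.011,0,0.3,0,0,-0.032,-0.01,0.3,0,0,-0.064,-0.03,0.3,0,0,-0.104,-0.055,0.3,0,0,-0.144,-0.085,0.3,0,0,-0.176,-0.115,0.3,0,0,-0.2,-0.14,0.3,0,0,-0.216,-0.158,0.3,0,0,-0.227,-0.165,0.3,0,0,-0.227,-0.165],
  newtons=60,
)

```text
time_s: 17.65
position: [0.5378, -0.36, 0.2602]
eef_rot: [2.221, 2.22, 0.0]
ft_force: [0.3, 0.6, -3.5]
width: 0.592
gripper_force: 60.0
```

```bash
python3 lip.py | grep -E "lip|cap"; python3 -c "
from h import *
go(.529,-.148,.215,90)"
```

```text
scene tray_lip 0.81 [257. 188.] fwd 0.149 up -0.053 
scene tray_lip 0.8 [187. 194.] fwd 0.005 up -0.016 
scene cap1 0.62 [233. 202.] fwd 0.070 up 0.000 side 0.089
scene cap1 0.53 [206. 193.] fwd 0.034 up 0.000 side 0.038
scene cap1 0.52 [225. 194.] fwd 0.064 up 0.000 side 0.059
scene cap1 0.44 [214. 207.] fwd 0.035 up 0.000 side 0.086
scene cap1 0.43 [209. 242.] fwd -0.001 up 0.000 side 0.169
top tray_lip 0.79 [400. 196.] fwd 0.153 up -0.048 
top tray_lip 0.75 [429. 345.] fwd 0.880 up 2.890 
top tray_lip 0.2 [221. 144.] fwd 0.479 up 0.243 
top tray_lip 0.17 [425. 184.] fwd 0.119 up 0.043 
top cap1 0.72 [426. 182.] fwd 0.106 up 0.000 side 0.017
top cap1 0.59 [428. 205.] fwd 0.104 up 0.000 side -0.032
top cap1 0.48 [448. 210.] fwd 0.061 up 0.000 side -0.043
top cap1 0.41 [419. 251.] fwd 0.128 up 0.000 side -0.129
at [ 0.5375 -0.3598  0.2587] head 89.98 tilt -1.0 -> shares [ 0.2824 -0.0114  0.0584] turn -0.0 F [ 0.   0.1 -2.2] w 0.59 g 60.0 t 18.05
```

Emit:
step_arm(
  increments=[0.3,0.008,-0.001,0,0,0.3,0.024,-0.002,0,0,0.3,0.048,-0.003,0,0,0.3,0.08,-0.004,0,0,0.3,0.117,-0.005,0,0,0.3,0.155,-0.006,0,0,0.3,0.192,-0.008,0,0,0.3,0.224,-0.009,0,0,0.3,0.248,-0.01,0,0,0.3,0.264,-0.011,0,0,0.3,0.275,-0.011,0,0,0.3,0.282,-0.011,0,0],
)

```text
time_s: 19.25
position: [0.5294, -0.1481, 0.2592]
eef_rot: [2.222, 2.221, -0.0]
ft_force: [0.6, -0.4, -2.6]
width: 0.59
gripper_force: 60.0
```

```bash
python3 lip.py | grep -E "lip|cap"; python3 -c "
from h import *
go(.529,-.148,.193,90)
im=cv2.imread('pics/lipscene.png')[100:270,200:440]; cv2.imwrite('pics/l2.png',cv2.resize(im,None,fx=3.3,fy=3.3,interpolation=cv2.INTER_CUBIC))"
```

```text
scene tray_lip 0.77 [186. 195.] fwd -0.207 up -0.024 
scene tray_lip 0.76 [344. 156.] fwd 0.154 up -0.046 
scene cap1 0.66 [297. 165.] fwd 0.015 up 0.000 side 0.045
scene cap1 0.65 [314. 161.] fwd 0.053 up 0.000 side 0.047
scene cap1 0.58 [304. 179.] fwd 0.006 up 0.000 side 0.093
scene cap1 0.52 [323. 173.] fwd 0.048 up 0.000 side 0.093
scene cap1 0.5 [210. 241.] fwd -0.211 up 0.000 side 0.177
top tray_lip 0.56 [306. 200.] fwd 0.152 up -0.060 
top cap1 0.67 [354. 213.] fwd 0.046 up 0.000 side -0.043
top cap1 0.64 [335. 208.] fwd 0.086 up 0.000 side -0.032
top cap1 0.62 [351. 189.] fwd 0.053 up 0.000 side 0.009
top cap1 0.47 [333. 188.] fwd 0.092 up 0.000 side 0.010
at [ 0.5294 -0.1489  0.259 ] head 89.94 tilt -1.0 -> shares [ 0.0011 -0.0005  0.0881] turn -0.001 F [-0.5 -0.2 -2.9] w 0.592 g 60.0 t 19.65
```

View pics/l2.png

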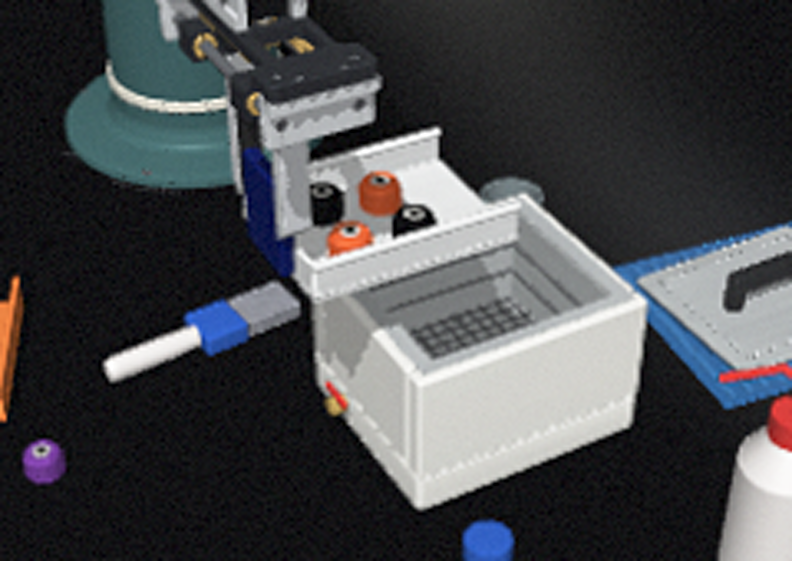

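Tray level over the bath, all four caps on it, x centred. (That was the tenth picture; from here I use numbers only.) Next: lower onto the rim.

Emit:
step_arm(
  increments=[0.3,0,0,0.012,0,0.3,0,0,0.032,0,0.3,0,0,0.054,0,0.3,0,0,0.072,0,0.3,0,0,0.084,0,0.3,0,0,0.09,0,0.3,0,0,0.094,0,0.3,0,0,0.094,0,0.3,0,0,0.094,0],
)

```text
time_s: 20.55
position: [0.5297, -0.1484, 0.1891]
eef_rot: [2.221, 2.221, 0.001]
ft_force: [0.6, -0.5, -0.5]
width: 0.587
gripper_force: 60.0
```

The rim now carries the weight (force dropped from -2.6 N to -0.5 N). Next: loosen the grip to let the tray pivot, and raise a little.

Emit:
step_arm(
  increments=[0.3,0,0,0,0,0.3,0,0,0,0,0.3,0,0,-0.007,0,0.3,0,0,-0.014,0,0.3,0,0,-0.021,0,0.3,0,0,-0.027,0,0.3,0,0,-0.027,0],
  newtons=6,
)

```text
time_s: 21.25
position: [0.5297, -0.1485, 0.2097]
eef_rot: [2.221, 2.22, 0.001]
ft_force: [0.1, -0.4, -0.1]
width: 0.595
gripper_force: 6.0
```

```bash
python3 lip.py | grep -E "lip|cap"; python3 -c "
from h import *
go(.529,-.148,.24,90)"
```

```text
scene tray_lip 0.79 [334. 187.] fwd 0.129 up -0.075 
scene tray_lip 0.74 [186. 194.] fwd -0.207 up 0.030 
scene cap1 0.71 [308. 186.] fwd 0.030 up 0.000 side 0.059
scene cap1 0.66 [333. 190.] fwd 0.070 up 0.000 side 0.097
scene cap1 0.61 [294. 191.] fwd -0.002 up 0.000 side 0.059
scene cap1 0.55 [212. 242.] fwd -0.199 up 0.000 side 0.125
scene cap1 0.5 [300. 201.] fwd -0.006 up 0.000 side 0.095
top tray_lip 0.71 [311. 207.] fwd 0.141 up -0.083 
top tray_lip 0.51 [202. 214.] fwd 0.441 up -0.190 
top tray_lip 0.23 [356. 216.] fwd 0.021 up -0.189 
top cap1 0.63 [337. 215.] fwd 0.080 up 0.000 side -0.037
top cap1 0.52 [358. 195.] fwd 0.033 up 0.000 side 0.009
top cap1 0.45 [338. 194.] fwd 0.078 up 0.000 side 0.012
at [ 0.5294 -0.1484  0.2088] head 89.98 tilt -1.0 -> shares [ 0.0005 -0.0005 -0.0416] turn -0.0 F [ 0.3 -1.   0.4] w 0.595 g 6.0 t 21.65
```

The tray pivots as intended, now at about 12°. Continue to about 32°.

Emit:
step_arm(
  increments=[0.3,0,0,-0.008,0,0.3,0,0,-0.016,0,0.3,0,0,-0.024,0,0.3,0,0,-0.032,0,0.3,0,0,-0.04,0,0.3,0,0,-0.047,0,0.3,0,0,-0.047,0,0.3,0,0,-0.047,0,0.3,0,0,-0.047,0,0.3,0,0,-0.047,0],
)

```text
time_s: 22.65
position: [0.5293, -0.1483, 0.244]
eef_rot: [-2.221, -2.221, 0.0]
ft_force: [0.9, 0.6, -1.0]
width: 0.594
gripper_force: 6.0
```

```bash
python3 lip.py | grep -E "lip"; python3 -c "
from h import *
go(.529,-.148,.24,90)
for n in('top','scene'):
  c=optics.capture(n)
  for d in optics.pinpoint(c,'cap1')[:8]: print(n,round(d['confidence'],2),np.round(d['point']),'bench',at_z(c,d['point'],.0)[:2],'tank',at_z(c,d['point'],.05)[:2],'tray',at_z(c,d['point'],.16)[:2])
"
```

```text
scene tray_lip 0.96 [325. 193.] fwd 0.105 up -0.120 
scene tray_lip 0.96 [186. 193.] fwd -0.207 up -0.003 
top tray_lip 0.7 [324. 207.] fwd 0.109 up -0.118 
top tray_lip 0.31 [302. 224.] fwd 0.173 up -0.340 
at [ 0.5293 -0.1483  0.2441] head 89.99 tilt -1.0 -> shares [ 0.0005 -0.0004  0.0054] turn -0.0 F [-0.1  0.6 -1.6] w 0.596 g 6.0 t 23.05
top 0.63 [285. 212.] bench [0.5445 0.0684] tank [0.5334 0.0634] tray [0.509  0.0526]
top 0.52 [303. 203.] bench [0.5686 0.0199] tank [0.5564 0.0172] tray [0.5294 0.0115]
top 0.5 [305. 224.] bench [0.5109 0.0126] tank [0.5014 0.0103] tray [0.4805 0.0053]
top 0.45 [286. 200.] bench [0.5763 0.0684] tank [0.5637 0.0635] tray [0.5359 0.0526]
scene 0.61 [211. 242.] bench [ 0.4258 -0.3095] tank [ 0.4809 -0.3191] tray [ 0.6019 -0.3402]
scene 0.56 [357. 194.] bench [0.4358 0.1106] tank [0.4902 0.0735] tray [ 0.6098 -0.0081]
scene 0.55 [342. 201.] bench [0.4444 0.0588] tank [0.4982 0.0251] tray [ 0.6165 -0.0491]
```

Tilt is about 30°, and the top view shows four caps in the tank (tank-floor positions x 0.50–0.56, y 0.01–0.06). Next: clamp the tray at this angle, lift it clear and carry it back.

Emit:
step_arm(
  increments=[0.3,0,0,0,0,0.3,0,0,0,0,0.3,0,0,0,0,0.3,0,0,-0.03,0,0.3,0,0,-0.065,0,0.3,0,0,-0.1,0,0.3,-0.02,0,-0.1,0,0.3,-0.06,0.003,-0.1,0,0.3,-0.11,0.005,-0.1,0,0.3,-0.17,0.008,-0.1,0,0.3,-0.23,0.01,-0.1,0,0.3,-0.29,0.01,-0.1,0],
  newtons=60,
)

```text
time_s: 24.45
position: [0.5362, -0.3683, 0.3181]
eef_rot: [-2.221, -2.22, 0.001]
ft_force: [0.5, 0.3, -1.3]
width: 0.59
gripper_force: 60.0
```

```bash
python3 lip.py | grep -E "lip"; python3 -c "
from h import *
go(.537,-.37,.13,90)"
```

```text
scene tray_lip 0.72 [231. 195.] fwd 0.099 up -0.111 
top tray_lip 0.72 [418. 199.] fwd 0.115 up -0.125 
top tray_lip 0.68 [427. 344.] fwd 0.897 up 2.908 
top tray_lip 0.68 [285. 199.] fwd 0.420 up -0.145 
top tray_lip 0.16 [202. 214.] fwd 0.672 up -0.330 
at [ 0.5371 -0.3649  0.3191] head 90.07 tilt -1.0 -> shares [-6.800e-03 -1.000e-04  2.521e-01] turn 0.001 F [-0.1  1.2 -1.9] w 0.587 g 60.0 t 24.85
```

Emit:
step_arm(
  increments=[0.3,-0.005,0,0.04,0,0.3,-0.005,0,0.09,0,0.3,-0.005,0,0.14,0,0.3,-0.005,0,0.18,0,0.3,-0.005,0,0.21,0,0.3,-0.005,0,0.23,0,0.3,-0.005,0,0.242,0,0.3,-0.005,0,0.246,0,0.3,-0.005,0,0.25,0,0.3,-0.005,0,0.25,0],
)

```text
time_s: 25.85
position: [0.5371, -0.3697, 0.1321]
eef_rot: [2.221, 2.221, 0.0]
ft_force: [-0.6, -0.1, -0.8]
width: 0.586
gripper_force: 60.0
```

Emit:
step_arm(
  increments=[0.3,0,0,0,0,0.3,0,0,0,0,0.3,0,0,0.01,0,0.3,0,0,0.02,0,0.3,0,0,0.03,0,0.3,0,0,0.04,0,0.3,0,0,0.05,0,0.3,0,0,0.06,0,0.3,0,0,0.07,0,0.3,0,0,0.08,0,0.3,0,0,0.08,0],
  newtons=5,
)

```text
time_s: 26.95
position: [0.5364, -0.3692, 0.0704]
eef_rot: [-2.22, -2.22, 0.0]
ft_force: [-0.6, 0.8, -2.4]
width: 0.598
gripper_force: 5.0
```

```bash
python3 lip.py | grep -E "lip"; python3 -c "
from h import *
go(.537,-.37,.0585,90)"
```

```text
scene tray_lip 0.92 [259. 259.] fwd 0.144 up -0.068 
scene tray_lip 0.84 [189. 193.] fwd 0.020 up 0.174 
top tray_lip 0.66 [429. 346.] fwd 0.898 up 3.093 
at [ 0.5369 -0.3697  0.0719] head 89.99 tilt -1.0 -> shares [-0.0004  0.0001  0.0178] turn -0.0 F [ 0.2 -1.5 -1.2] w 0.594 g 5.0 t 27.35
```

Emit:
step_arm(
  increments=[0.3,0,0,0.006,0,0.3,0,0,0.012,0,0.3,0,0,0.016,0,0.3,0,0,0.017,0,0.3,0,0,0.017,0,0.3,0,0,0.017,0],
)

```text
time_s: 27.95
position: [0.5369, -0.3698, 0.0588]
eef_rot: [2.222, 2.221, -0.0]
ft_force: [1.6, -1.3, 0.8]
width: 0.595
gripper_force: 5.0
```

Down (slightly positive force). Next: release and rise.

Emit:
step_arm(
  increments=[1,0,0,0,0,1,0,0,0,0,1,0,0,0,0,1,0,0,0,0,1,0,0,0,0,1,0,0,-0.03,0,1,0,0,-0.08,0,1,0,0,-0.14,0,1,0,0,-0.2,0,1,0,0,-0.25,0,1,0,0,-0.25,0],
)

```text
time_s: 29.05
position: [0.5386, -0.3704, 0.252]
eef_rot: [2.217, 2.216, 0.002]
ft_force: [-0.1, -0.8, -0.1]
width: 0.999
gripper_force: 0.0
```

Run:
```python
from h import *
go(.537,-.37,.25,90)
for n in('top','scene'):
  c=optics.capture(n); save(c,'end_'+n)
  for k,z in(('tray',0),('tray_lip',.004),('tray_grip',.052),('lid',.004),('lid_grip',.04),('cap1',.05),('beaker',0),('reagent',0),('clips',0),('washbottle',0),('flask',0),('brush',0)):
    print(n,k,[(round(d['confidence'],2),at_z(c,d['point'],z)[:2].tolist()) for d in optics.pinpoint(c,k)[:6] if d['confidence']>.35])
```

```text
at [ 0.5386 -0.3704  0.252 ] head 89.98 tilt -1.0 -> shares [ 0.0005 -0.0022  0.0026] turn -0.0 F [-0.1 -0.8 -0.1] w 0.999 g 0.0 t 29.05
top tray [(0.93, [0.5354, -0.2882]), (0.84, [0.2669, -0.3362])]
top tray_lip [(0.8, [0.5329, -0.214]), (0.67, [0.2091, -0.3122])]
top tray_grip [(0.74, [0.5378, -0.3786]), (0.72, [0.3369, -0.3633])]
top lid [(0.73, [0.5388, 0.2936])]
top lid_grip [(0.85, [0.5392, 0.2958])]
top cap1 [(0.65, [0.4355, -0.2838]), (0.6, [0.5364, -0.3781]), (0.57, [0.5689, 0.0618]), (0.52, [0.4972, 0.0233]), (0.47, [0.5539, 0.0185]), (0.47, [0.5243, 0.0562])]
top beaker []
top reagent [(0.85, [0.7644, -0.1316])]
top clips [(0.94, [0.7141, -0.258])]
top washbottle [(0.71, [0.7666, -0.133]), (0.65, [0.7735, 0.1025])]
top flask [(0.81, [0.7405, 0.2691])]
top brush [(0.81, [0.3452, -0.1452])]
scene tray [(0.91, [0.274, -0.3456]), (0.83, [0.545, -0.3008])]
scene tray_lip [(0.59, [0.5375, -0.2224])]
scene tray_grip [(0.77, [0.5327, -0.3738]), (0.61, [0.5803, 0.2535]), (0.57, [0.3444, -0.3667])]
scene lid [(0.58, [0.5442, 0.2965])]
scene lid_grip [(0.64, [0.5334, 0.31])]
scene cap1 [(0.54, [0.4884, 0.0712]), (0.5, [0.5094, 0.0166]), (0.41, [0.4883, -0.3208])]
scene beaker []
scene reagent [(0.76, [0.7703, -0.1252])]
scene clips [(0.8, [0.7245, -0.262])]
scene washbottle [(0.64, [0.7628, 0.1039])]
scene flask [(0.7, [0.7348, 0.2648])]
scene brush [(0.57, [0.3501, -0.1398])]
```

Four caps in the tank, tray flat and empty, lid on the mat, and the bystanders still where they were (the beaker wasn't detected in this check).

```bash
python3 -c "
from h import *
print(finish_job())"
```

```text
the job is handed in; nothing more can be done
None
```

The job is handed in at about 29 s with no verdict shown: the lid was tipped about 24° for over a second and laid on the mat, all four caps are in the tank, and the empty tray is flat on the bench; the other bystanders had not moved, but the beaker wasn't detected in the last check.

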